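Wedge the rocking parts chest

ROBOT

A 6-joint arm with a two-finger parallel gripper is mounted at the origin on a cart in front of the work surface, level with it; the furniture and walls round the work are solid. World frame = base frame: x ahead of the robot, y to its left, z up, the work surface at z = 0. Lengths are in mm, angles in degrees, forces in N, time in s.
With the tool pointing down it reaches from about 300 to 850 mm from the base axis. Payload 4.2 kg.
Tool frame: the origin (TCP) lies at the very end of the fingers, on their centre line; the grasp point (between the pads) lies 19 mm behind it (env.grip_depth is the distance from the TCP to the grasp point, in mm); y points along the fingers, z is the direction in which the jaws open and shut, and the axes are right-handed (so a half turn about y gives the same grasp; the last joint's range is limited). The gripper opens to 91 mm and grips with 3 to 60 N. Pads are 32 mm wide; open, the fingers measure 118 mm over their backs; the gripper's body (76 mm by 178 mm) begins 60 mm behind the grasp point.
Start: joints at [69.041, 18.312, 89.639, -0, 72.044, -1.146], TCP at [194.899, 540.978, 213.976] pointing down, gripper open.
Joint ranges: [-177.97, 177.97], [-48.28, 115.42], [12.27, 149.76], [-77.06, 257.06], [2.81, 150.46], [-146.56, 146.56]. Speed limits (degrees/s): [147.25, 147.25, 180, 180, 180, 180].

INTERFACE

Orientations are given as [roll, pitch, yaw] about the fixed x, y, z axes, in that order (R = Rz(yaw) Ry(pitch) Rx(roll)).
In Python, from workcell import state, imaging, job, env gives the robot as it stands.
- The arm moves only by the shell command python3 -m pendant 'ROWS' [FORCE]. ROWS is JSON, a list of rows, each an object with "delta_pos": the shift along the tool's x, y, z in cm, a list of three; "twist": the turn, a rotation vector about the tool's x, y, z in degrees, a list of three; "grip": the opening in per cent of the stroke, from 0 (shut) to 100 (fully open). In form: [{"delta_pos": [tx, ty, tz], "twist": [wx, wy, wz], "grip": grip}, ...]. A call has exactly 5 rows; each row is the pose to reach, as a shift and turn from the pose commanded when the call began, along the tool's axes at that moment; what a row does not reach only later rows make up. A row lasts 1/10 s, in which the tool goes at most 50 mm and 8.59 degrees, less where a joint would pass 70% of its speed; a pose out of reach is approached as far as the arm can. A call with a gripper value outside its range is refused whole. The fingers move at their own pace and stop on an object; FORCE is the grip in N (left out, the last holds). Time passes only in rows, so rows that repeat a pose let the fingers close, or fill a call up. It gives the time, the measured TCP pose, the force and the opening at its end, in the units of the state.
- state(): the state, without advancing time (a new reading comes with each control period).
- imaging.grab_frame(name): name is "scene" or "side" or "wrist"; returns (picture, depth): 420x560x3 uint8, red, green, blue; 420x560 float32, mm along the optical axis (not along the pixel's ray), 0 where there is no reading.
- imaging.camera_info(name): a dict with "fx", "fy", "cx", "cy" (pixels), "R" (3x3) and "t" (3): a world point X has camera coordinates R X + t. Camera axes: x right, y down, z forward; pixel columns grow to the right and rows downward; lengths in mm; the calibration is good to about 2 mm. The wrist camera is an equidistant fisheye: a pixel r from the principal point sees the ray r / f radians off the axis. A picture is of the moment at which its call begins: read the wrist's pose just before it. camera_info takes no time and is no camera call; for the wrist camera it gives the pose at the moment of the call.
- job.job_done(): hands the job in, once; it reports no verdict.
The state is a dict: "time_s": time; "qpos": joint angles; "qvel": joint speeds; "effort": joint torques, N m; "ee_pos": TCP position; "ee_rot": TCP orientation; "force": force on the tool from outside, world axes, zero at the start; "torque": the same for the moment, N m; "gripper_width": finger opening in mm.
Only numpy, scipy, OpenCV 4.12 (cv2) and the standard library are available. Lean on these libraries where they do the work, as an engineer would, in place of code of your own. Each camera call takes 0.05 s, during which the arm holds its last target.

TASK

The small drawer chest on the right of the workbench rocks because its front left foot (as seen from the robot) is too short. Without picking anything up or shoving the chest along the bench, push the loose wooden wedge, thin end first, under that foot until it is snug, then press the closed fingertips down on the chest's top, within 2 cm of the point right above that foot, with about 8 newtons to feel that it no longer rocks. Push it further in if it still does; the program finishes while still holding that press, with the chest standing level and firm on the wedge, and the tin and offcut left alone.

Things in the scene. Friction and masses are not known exactly. Their poses are not given: they have to be found in the camera images.
- chest: Loose wooden two-drawer parts chest, about 2 kg, 180 mm deep (its x) x 230 mm wide (its y), top 85 mm and underside 28 mm above the bench. Origin on the bench under its middle; x points to its back, y to the left, z up. Front, with two brass knobs 14 mm proud, faces the robot. Level at the start on three of four round grey feet (13 mm radius, 70 mm before/behind, 95 mm beside the middle).
- chest_corner (a point): Point on the chest's top right above the short front left foot, 20 mm from the front edge, 20 mm from the left edge; 85 mm above the bench while the chest is level. The weight lies a little to the back right: 1 to 3 N down here rocks the chest over this foot, and this point sinks by the foot's gap.
- short_foot (a point): Point at bench height straight under the short front left foot (x = -70, y = +95 mm in the chest's frame). The foot's rounded underside is 5 to 9 mm above it, different each time and unknown; a snug wedge is felt as a push of about 5 N, and with more than roughly 10 N the whole chest starts to slide.
- wedge: Loose pale wooden wedge lying flat on the bench before the short foot, 140 mm long (its x), 40 mm wide (its y), 0.08 kg. Its top slopes evenly from 2 mm high at the thin end (+x) to 22 mm at the butt (-x). Origin in the middle of its underside. Thin end points at the foot within 0.06 rad and 13 mm sideways, starting 25 to 55 mm before the foot's middle.
- wedge_tip (a point): Middle of the wedge's thin end, on its underside.
- wedge_butt (a point): Middle of the wedge's 22 mm high, 40 mm wide butt face, 11 mm above the underside; the place to push.
- tin: Round metal wax tin, 66 mm across, 28 mm high, standing in front and to the right; origin under its middle. To be left alone.
- offcut: Pale wood offcut, 42 x 58 x 26 mm, lying to the right near the front edge of the bench; origin under its middle. To be left alone.

How it is judged:
By the outcome, as a careful person would: the job done as asked, in the order asked, and still so for the second after the job is handed in, while the arm keeps its last pose, push and grip.
It also fails if it takes over 42 s, if anything falls off the work surface, if the arm or the gripper's body presses on something with over 40 N, if the wrist force passes 120 N, or if a joint passes its speed limit or range.

## Working session

There is one attempt and no reset: what is moved stays moved. The work goes in short steps, Python scripts to look and compute and a shell command to move; the robot and the scene stay as the last step left them, time stands still between calls to the robot, and variables do not carry over. Pictures are saved under pics/ and viewed, and the job is handed in when it is done.

```bash
ls; mkdir -p pics
python3 - <<'E'
from workcell import state, imaging, job, env
import cv2
print(state())
for n in ("scene","side"):
    p,d=imaging.grab_frame(n); cv2.imwrite(f"pics/{n}0.png",p[:,:,::-1])
    import numpy as np; np.savez(f"pics/{n}0.npz",p=p,d=d)
    print(n,imaging.camera_info(n))
E
```

```text
pics
{'time_s': 0.0, 'qpos': array([ 6.90422345e+01,  1.83496110e+01,  8.97074874e+01, -1.17942253e-03,
        7.20420063e+01, -1.14661710e+00]), 'qvel': array([-0.00950269, -0.09762075, -0.07102289,  0.0909258 , -0.0597457 ,
       -0.03598663]), 'effort': array([-3.78450732e-04, -4.12457836e+01, -2.31974655e+01,  7.26756337e-02,
        4.57065669e-02, -1.41254291e-04]), 'ee_pos': array([194.71006282, 540.49007101, 213.13329324]), 'ee_rot': array([-9.00991073e+01,  8.62064727e-04, -1.98107846e+01]), 'force': array([-0.79677374,  0.42604993,  0.36468354]), 'torque': array([-0.03569887, -0.02267647,  0.0114842 ]), 'gripper_width': 91.64475429700599}
scene {'fx': 492.6196016639971, 'fy': 492.6196016639971, 'cx': 279.0888202188032, 'cy': 202.7304636803417, 'R': array([[ 0.69312818, -0.72081353, -0.00108505],
       [-0.49602946, -0.47588443, -0.72628423],
       [ 0.52299914,  0.50394628, -0.68739366]]), 't': array([-578.09840092,  186.98564037,  751.54081141])}
side {'fx': 517.2467351546196, 'fy': 517.2467351546196, 'cx': 278.0914483367358, 'cy': 209.9708354655859, 'R': array([[ 0.8858369 , -0.46358176, -0.01961988],
       [-0.25938706, -0.45970434, -0.84934697],
       [ 0.38472242,  0.75747202, -0.52747018]]), 't': array([-630.19340721,  104.83504736,  929.26082782])}
```

View pics/scene0.png

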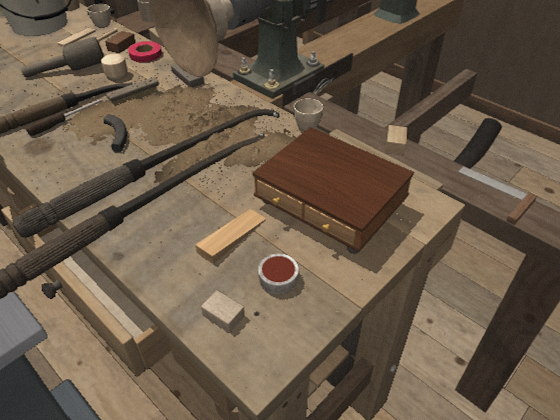

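View pics/side0.png

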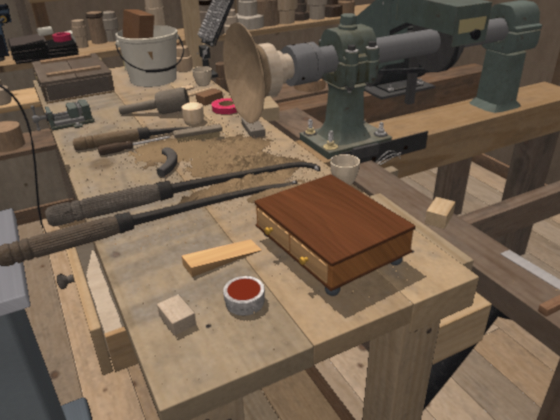

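```bash
cat > h.py <<'E'
import numpy as np, cv2
from workcell import imaging
def load(n,k='0'):
    z=np.load(f"pics/{n}{k}.npz"); return z['p'],z['d'],imaging.camera_info(n)
def onplane(ci,u,v,z):
    R,t=np.array(ci['R']),np.array(ci['t']); C=-R.T@t
    r=R.T@np.array([(u-ci['cx'])/ci['fx'],(v-ci['cy'])/ci['fy'],1]); return C+r*(z-C[2])/r[2]
def proj(ci,X):
    c=np.array(ci['R'])@np.array(X)+ci['t']; return np.array([ci['fx']*c[0]/c[2]+ci['cx'],ci['fy']*c[1]/c[2]+ci['cy']])
def cloud(d,ci):
    v,u=np.mgrid[:d.shape[0],:d.shape[1]]
    c=np.stack([(u-ci['cx'])/ci['fx']*d,(v-ci['cy'])/ci['fy']*d,d],-1)
    return (c-ci['t'])@np.array(ci['R'])
E
python3 - <<'E'
from h import *
for n,(u0,v0,u1,v1) in (("scene",(180,120,420,300)),("side",(170,165,420,305))):
    p,d,ci=load(n)
    c=cv2.resize(p[v0:v1,u0:u1],None,fx=3.2,fy=3.2,interpolation=cv2.INTER_CUBIC)
    cv2.imwrite(f"pics/{n}0c.png",c[:,:,::-1])
    W=cloud(d,ci); 
    m=(d>0)&(W[...,2]>70)&(W[...,2]<95)&(W[...,0]>350)&(W[...,0]<900)&(W[...,1]<200)
    v,u=np.nonzero(m); print(n,len(u),u.min(),u.max(),v.min(),v.max(),np.median(W[m][:,2]))
    # table z
    for q in ((240,330),(150,260)): print(W[q[1],q[0]] if 0 else W[q[1]-1,q[0]])
E
```

```text
scene 9333 168 414 63 234 85.2834018029646
[ 354.93868982 -378.49335604   -0.51443613]
[ 340.89015978 -167.12310742    1.29062903]
side 8413 239 415 111 268 84.8573514090353
[ 432.22333059 -408.54902642   -0.49471271]
[ 360.57232274 -166.99099887   -1.46233564]
```

View pics/scene0c.png

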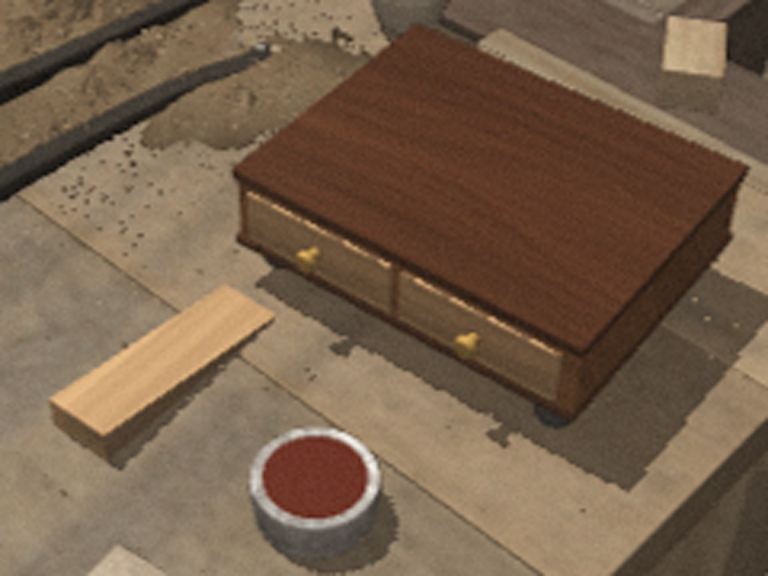

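View pics/side0c.png

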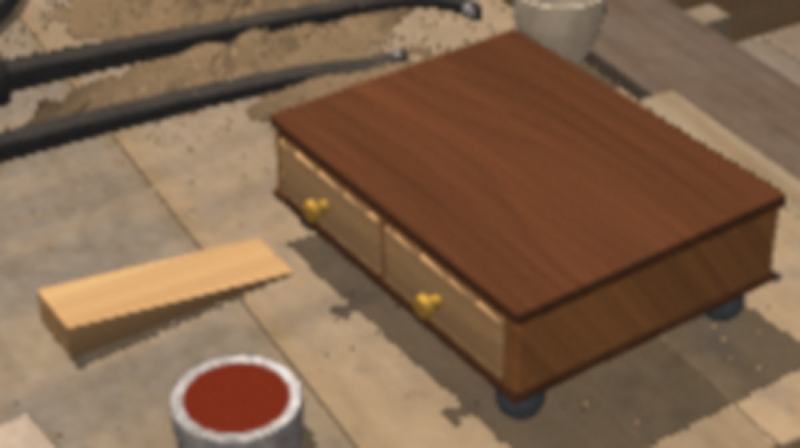

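```bash
cat > fit.py <<'E'
from h import *
from scipy.optimize import least_squares
off={'scene':(180,120),'side':(170,165)}
chest={'scene':{(-90,115,85):(235,172),(90,115,85):(415,25),(90,-115,85):(747,168),(-90,-115,85):(582,352)},
'side':{(-90,115,85):(274,118),(90,115,85):(516,33),(90,-115,85):(783,203),(-90,-115,85):(515,320)}}
wedge={'scene':{(-70,20,22):(51,402),(-70,-20,22):(105,437),(-70,-20,0):(110,461),(70,20,2):(228,286),(70,-20,2):(273,318)},
'side':{(-70,20,22):(39,294),(-70,-20,22):(66,330),(-70,-20,0):(75,353),(70,20,2):(262,238),(70,-20,2):(291,270)}}
def fit(obj,x0,cams):
    def W(q,P):
        c,s=np.cos(q[2]),np.sin(q[2]); return [q[0]+c*P[0]-s*P[1],q[1]+s*P[0]+c*P[1],P[2]]
    def res(q):
        r=[]
        for n in cams:
            ci=imaging.camera_info(n)
            for P,uv in obj[n].items():
                px=np.array(uv)/3.2-0.5+0.5/3.2+np.array(off[n])
                r+=list(proj(ci,W(q,P))-px)
        return np.array(r)
    s=least_squares(res,x0,x_scale=[100,100,.1]); return s.x,np.abs(s.fun).max(),W
for cams in (['scene'],['side'],['scene','side']):
    c,e,W=fit(chest,[600,-300,0],cams); w,e2,_=fit(wedge,[450,-200,0],cams)
    print(cams,c,e,w,e2); print(' foot',W(c,(-70,95,0)),'tip',W(w,(70,0,0)),'butt',W(w,(-70,0,11)))
E
python3 fit.py
```

```text
['scene'] [ 6.54888321e+02 -3.05527281e+02  1.04912713e-01] 1.9890480979585163 [ 4.76767119e+02 -2.28327767e+02  8.89663775e-02] 1.400956985373341
 foot [np.float64(575.3247671921929), np.float64(-218.38004463454428), 0] tip [np.float64(546.490276471869), np.float64(-222.10833281695614), 0] butt [np.float64(407.04396226726533), np.float64(-234.54720152560174), 11]
['side'] [ 6.54060420e+02 -3.11331412e+02  8.79263287e-02] 2.402289098927781 [ 4.78458842e+02 -2.29440530e+02  8.85556772e-02] 2.0501925022236946
 foot [np.float64(575.9885894744693), np.float64(-222.84531543724006), 0] tip [np.float64(548.1845470979773), np.float64(-223.24973166453523), 0] butt [np.float64(408.7331360066289), np.float64(-235.6313286791271), 11]
['scene', 'side'] [ 6.54841439e+02 -3.07707315e+02  9.64415372e-02] 3.1107600426646513 [ 4.77687802e+02 -2.28682589e+02  8.83992395e-02] 1.940790092655675
 foot [np.float64(576.0189706802577), np.float64(-219.88921599934304), 0] tip [np.float64(547.4144753672377), np.float64(-222.50269840310781), 0] butt [np.float64(407.96112903440775), np.float64(-234.86247981605212), 11]
```

```bash
cat > go.py <<'E'
import sys,numpy as np
from scipy.spatial.transform import Rotation as Ro
from workcell import state
s=state(); R=Ro.from_euler('xyz',s['ee_rot'],degrees=True)
print('t',s['time_s'],'pos',s['ee_pos'].round(2),'rot',s['ee_rot'].round(2),'F',s['force'].round(2),'w',round(s['gripper_width'],1))
a=[float(x) for x in sys.argv[1:]]
if len(a)>=3:
    yaw=a[3] if len(a)>3 else 5.06
    T=Ro.from_euler('xyz',[-90,0,yaw],degrees=True)
    print('delta cm',(R.inv().apply(np.array(a[:3])-s['ee_pos'])/10).round(3),'twist',(R.inv()*T).as_rotvec(degrees=True).round(2))
E
python3 -m pendant '[{"delta_pos":[3.7,0,-3.35],"twist":[0,-8,0],"grip":0},{"delta_pos":[7.4,0,-6.7],"twist":[0,-16,0],"grip":0},{"delta_pos":[11.1,0,-10],"twist":[0,-24,0],"grip":0},{"delta_pos":[14.8,0,-13.4],"twist":[0,-24.9,0],"grip":0},{"delta_pos":[18.5,0,-16.8],"twist":[0,-24.9,0],"grip":0}]'
python3 go.py 430 50 214
```

```text
time_s: 0.6
ee_pos: [311.5, 319.9, 213.7]
ee_rot: [-90.0, 0.0, 5.2]
force: [1.7, 0.5, 0.0]
gripper_width: 54.1
t 0.6 pos [311.51 319.86 213.69] rot [-9.002e+01  1.000e-02  5.160e+00] F [1.71 0.5  0.05] w 54.1
delta cm [ 9.3760e+00 -2.4000e-02 -2.7942e+01] twist [ 0.02  0.1  -0.01]
```

```bash
python3 -m pendant '[{"delta_pos":[1.6,0,-4.7],"twist":[0,0,0],"grip":0},{"delta_pos":[3.2,0,-9.4],"twist":[0,0,0],"grip":0},{"delta_pos":[4.8,0,-14.1],"twist":[0,0,0],"grip":0},{"delta_pos":[6.4,0,-18.8],"twist":[0,0,0],"grip":0},{"delta_pos":[8,0,-23.5],"twist":[0,0,0],"grip":0}]'
python3 go.py 365 -237 150
```

```text
time_s: 1.1
ee_pos: [411.9, 92.8, 213.9]
ee_rot: [-90.0, -0.0, 5.1]
force: [1.6, -0.3, 0.7]
gripper_width: 14.0
t 1.1 pos [411.91  92.83 213.88] rot [-8.999e+01 -1.000e-02  5.090e+00] F [ 1.57 -0.28  0.66] w 14.0
delta cm [ -7.599   6.38  -32.438] twist [-0.01  0.03  0.01]
```

```bash
python3 -m pendant '[{"delta_pos":[-1,0,-4.7],"twist":[0,0,0],"grip":0},{"delta_pos":[-2,0.5,-9.4],"twist":[0,0,0],"grip":0},{"delta_pos":[-3,1,-14.1],"twist":[0,0,0],"grip":0},{"delta_pos":[-4,1.5,-18.8],"twist":[0,0,0],"grip":0},{"delta_pos":[-5,2,-23.5],"twist":[0,0,0],"grip":0}]'
python3 go.py 365 -237 60
```

```text
time_s: 1.6
ee_pos: [381.9, -145.5, 193.7]
ee_rot: [-90.0, -0.0, 5.1]
force: [0.8, 0.4, -0.3]
gripper_width: 0.2
t 1.6 pos [ 381.94 -145.49  193.67] rot [-8.999e+01 -1.000e-02  5.080e+00] F [ 0.79  0.44 -0.26] w 0.2
delta cm [-2.502 13.365 -8.967] twist [-0.01  0.02  0.01]
```

```bash
python3 -m pendant '[{"delta_pos":[-1,2.7,-4],"twist":[0,0,0],"grip":0},{"delta_pos":[-2,5,-8],"twist":[0,0,0],"grip":0},{"delta_pos":[-2.5,8,-9],"twist":[0,0,0],"grip":0},{"delta_pos":[-2.5,11,-9],"twist":[0,0,0],"grip":0},{"delta_pos":[-2.5,13.3,-9],"twist":[0,0,0],"grip":0}]'
python3 go.py 365 -237 6
python3 - <<'E'
from workcell import imaging
import cv2,numpy as np
print(imaging.camera_info("wrist"))
p,d=imaging.grab_frame("wrist"); cv2.imwrite("pics/wrist1.png",p[:,:,::-1])
E
```

```text
time_s: 2.1
ee_pos: [364.6, -235.7, 59.1]
ee_rot: [-89.9, 0.1, 5.0]
force: [-0.3, -0.8, 0.0]
gripper_width: 0.1
t 2.1 pos [ 364.63 -235.67   59.08] rot [-89.91   0.1    4.99] F [-0.27 -0.84  0.  ] w 0.1
delta cm [ 0.034  5.308 -0.144] twist [-0.09 -0.07 -0.1 ]
{'fx': 325.19226210127806, 'fy': 325.19226210127806, 'cx': 283.4620605481928, 'cy': 213.37715645693385, 'R': array([[-0.0867275 ,  0.99622938,  0.00231696],
       [ 0.96797842,  0.08371768,  0.23666246],
       [ 0.23557613,  0.02276791, -0.97158917]]), 't': array([ 265.86341597, -322.74759269,  158.56260448])}
```

View pics/wrist1.png

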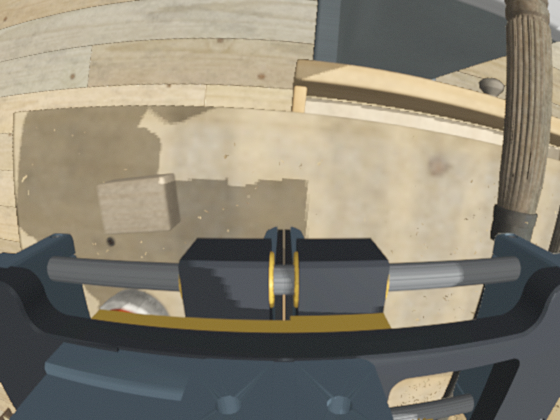

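```bash
python3 -m pendant '[{"delta_pos":[0,2,-0.1],"twist":[0,0,0],"grip":0},{"delta_pos":[0,4,-0.1],"twist":[0,0,0],"grip":0},{"delta_pos":[0,5.2,-0.1],"twist":[0,0,0],"grip":0},{"delta_pos":[0,5.2,-0.1],"twist":[0,0,0],"grip":0},{"delta_pos":[0,5.2,-0.1],"twist":[0,0,0],"grip":0}]'
python3 go.py 391 -236.2 6
python3 - <<'E'
from workcell import imaging
import cv2,numpy as np
for n in("scene","side"):
    p,d=imaging.grab_frame(n); cv2.imwrite(f"pics/{n}2.png",p[:,:,::-1])
    c=cv2.resize(p[110:330,150:430],None,fx=2.7,fy=2.7,interpolation=cv2.INTER_CUBIC); cv2.imwrite(f"pics/{n}2c.png",c[:,:,::-1])
E
```

```text
time_s: 2.65
ee_pos: [366.3, -236.7, 9.4]
ee_rot: [-90.0, -0.0, 5.1]
force: [-0.5, 0.4, 0.2]
gripper_width: 0.5
t 2.65 pos [ 366.26 -236.69    9.41] rot [-9.001e+01 -2.000e-02  5.100e+00] F [-0.5   0.45  0.24] w 0.5
delta cm [ 2.468  0.342 -0.171] twist [0.01 0.04 0.02]
```

View pics/scene2c.png

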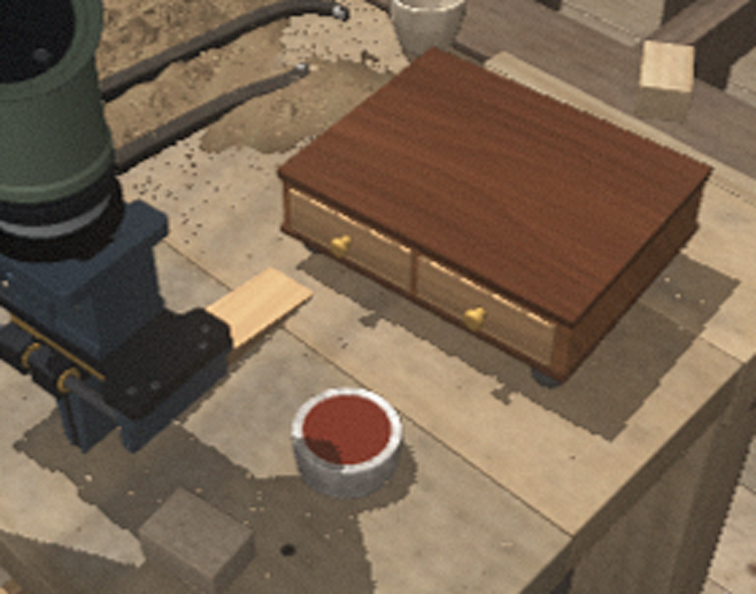

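View pics/side2c.png

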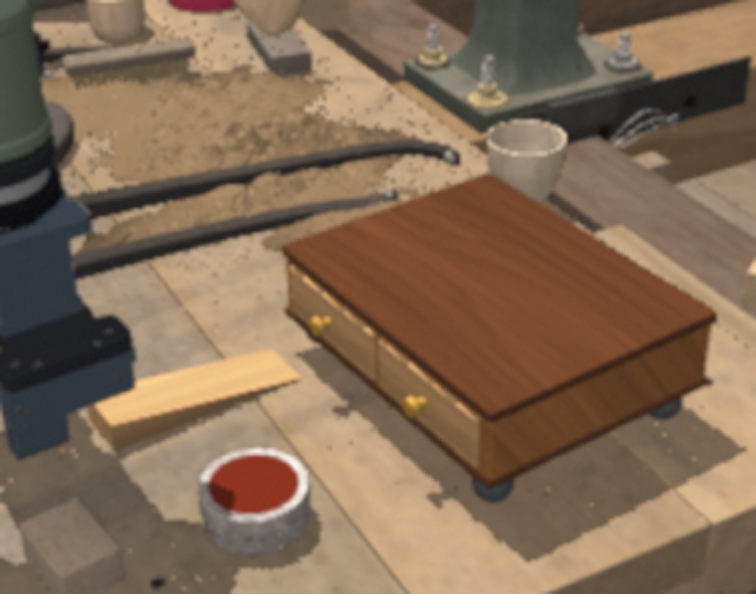

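```bash
python3 -m pendant '[{"delta_pos":[0.4,0.2,-0.15],"twist":[0,0,0],"grip":0},{"delta_pos":[1,0.2,-0.15],"twist":[0,0,0],"grip":0},{"delta_pos":[1.5,0.2,-0.15],"twist":[0,0,0],"grip":0},{"delta_pos":[2,0.2,-0.15],"twist":[0,0,0],"grip":0},{"delta_pos":[2.4,0.2,-0.15],"twist":[0,0,0],"grip":0}]'
python3 -m pendant '[{"delta_pos":[0.4,0,0],"twist":[0,0,0],"grip":0},{"delta_pos":[0.8,0,0],"twist":[0,0,0],"grip":0},{"delta_pos":[1.2,0,0],"twist":[0,0,0],"grip":0},{"delta_pos":[1.6,0,0],"twist":[0,0,0],"grip":0},{"delta_pos":[2,0,0],"twist":[0,0,0],"grip":0}]'
python3 -m pendant '[{"delta_pos":[0.4,0,0],"twist":[0,0,0],"grip":0},{"delta_pos":[0.8,0,0],"twist":[0,0,0],"grip":0},{"delta_pos":[1.2,0,0],"twist":[0,0,0],"grip":0},{"delta_pos":[1.6,0,0],"twist":[0,0,0],"grip":0},{"delta_pos":[2,0,0],"twist":[0,0,0],"grip":0}]'
python3 go.py
python3 - <<'E'
from workcell import imaging
import cv2,numpy as np
for n in("scene","side"):
    p,d=imaging.grab_frame(n); cv2.imwrite(f"pics/{n}3.png",p[:,:,::-1])
    c=cv2.resize(p[110:330,150:430],None,fx=2.7,fy=2.7,interpolation=cv2.INTER_CUBIC); cv2.imwrite(f"pics/{n}3c.png",c[:,:,::-1])
E
```

```text
time_s: 3.25
ee_pos: [390.6, -235.9, 7.0]
ee_rot: [-90.0, -0.0, 5.1]
force: [-0.5, -0.3, 0.6]
gripper_width: 0.5
time_s: 3.75
ee_pos: [410.2, -234.1, 6.9]
ee_rot: [-90.0, -0.0, 5.1]
force: [0.9, -0.2, -0.6]
gripper_width: 0.1
time_s: 4.25
ee_pos: [430.1, -232.4, 6.9]
ee_rot: [-90.0, 0.0, 5.1]
force: [-0.7, 0.2, -0.5]
gripper_width: 0.5
t 4.25 pos [ 430.11 -232.35    6.91] rot [-89.99   0.     5.09] F [-0.66  0.23 -0.46] w 0.5
```

View pics/scene3c.png

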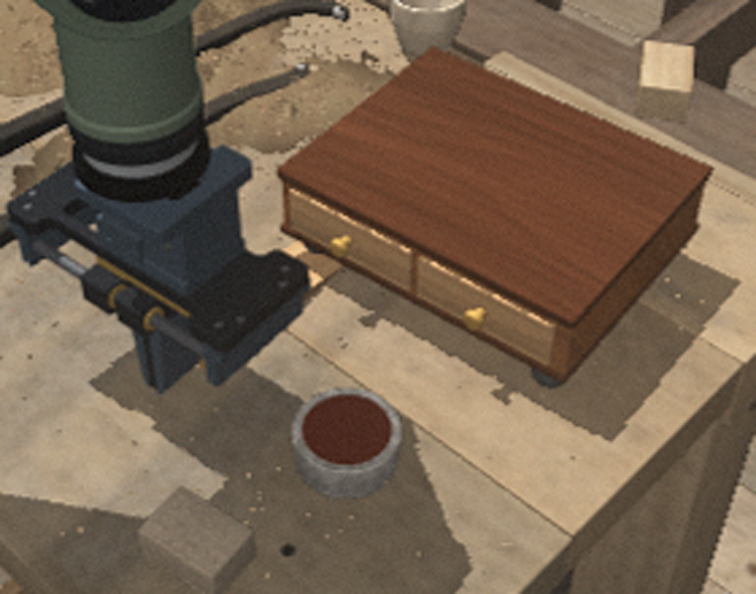

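View pics/side3c.png

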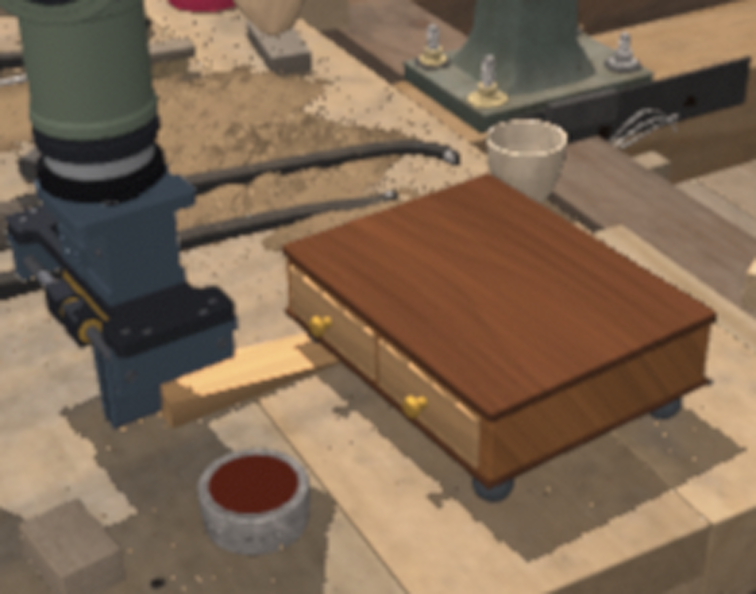

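```bash
for i in 1 2; do python3 -m pendant '[{"delta_pos":[0.1,0,0],"twist":[0,0,0],"grip":0},{"delta_pos":[0.2,0,0],"twist":[0,0,0],"grip":0},{"delta_pos":[0.3,0,0],"twist":[0,0,0],"grip":0},{"delta_pos":[0.4,0,0],"twist":[0,0,0],"grip":0},{"delta_pos":[0.5,0,0],"twist":[0,0,0],"grip":0}]' | grep -E "pos|force"; done
```

```text
ee_pos: [434.8, -231.9, 6.9]
force: [0.1, -0.8, 0.5]
ee_pos: [439.9, -231.5, 6.9]
force: [0.4, 0.4, -0.0]
```

```bash
python3 -m pendant '[{"delta_pos":[0.08,0,0],"twist":[0,0,0],"grip":0},{"delta_pos":[0.16,0,0],"twist":[0,0,0],"grip":0},{"delta_pos":[0.24,0,0],"twist":[0,0,0],"grip":0},{"delta_pos":[0.32,0,0],"twist":[0,0,0],"grip":0},{"delta_pos":[0.4,0,0],"twist":[0,0,0],"grip":0}]' | grep -E "pos|force"
```

```text
ee_pos: [443.8, -231.1, 6.9]
force: [-0.2, 0.2, 0.8]
```

```bash
python3 -m pendant '[{"delta_pos":[0.06,0,0],"twist":[0,0,0],"grip":0},{"delta_pos":[0.12,0,0],"twist":[0,0,0],"grip":0},{"delta_pos":[0.18,0,0],"twist":[0,0,0],"grip":0},{"delta_pos":[0.24,0,0],"twist":[0,0,0],"grip":0},{"delta_pos":[0.3,0,0],"twist":[0,0,0],"grip":0}]' | grep -E "pos|force"
```

```text
ee_pos: [446.8, -230.9, 6.9]
force: [-0.6, -0.3, 0.4]
```

```bash
python3 -m pendant '[{"delta_pos":[0.06,0,0],"twist":[0,0,0],"grip":0},{"delta_pos":[0.12,0,0],"twist":[0,0,0],"grip":0},{"delta_pos":[0.18,0,0],"twist":[0,0,0],"grip":0},{"delta_pos":[0.24,0,0],"twist":[0,0,0],"grip":0},{"delta_pos":[0.3,0,0],"twist":[0,0,0],"grip":0}]' | grep -E "pos|force"
```

```text
ee_pos: [449.8, -230.6, 6.9]
force: [-0.4, -0.4, 0.1]
```

```bash
python3 -m pendant '[{"delta_pos":[0.06,0,0],"twist":[0,0,0],"grip":0},{"delta_pos":[0.12,0,0],"twist":[0,0,0],"grip":0},{"delta_pos":[0.18,0,0],"twist":[0,0,0],"grip":0},{"delta_pos":[0.24,0,0],"twist":[0,0,0],"grip":0},{"delta_pos":[0.3,0,0],"twist":[0,0,0],"grip":0}]' | grep -E "pos|force"
```

```text
ee_pos: [452.8, -230.3, 6.9]
force: [-0.7, -0.5, 0.8]
```

```bash
python3 -m pendant '[{"delta_pos":[0.04,0,0],"twist":[0,0,0],"grip":0},{"delta_pos":[0.08,0,0],"twist":[0,0,0],"grip":0},{"delta_pos":[0.12,0,0],"twist":[0,0,0],"grip":0},{"delta_pos":[0.16,0,0],"twist":[0,0,0],"grip":0},{"delta_pos":[0.2,0,0],"twist":[0,0,0],"grip":0}]' | grep -E "pos|force"
```

```text
ee_pos: [454.7, -230.2, 6.9]
force: [0.2, -0.0, -0.4]
```

```bash
python3 -m pendant '[{"delta_pos":[0.04,0,0],"twist":[0,0,0],"grip":0},{"delta_pos":[0.08,0,0],"twist":[0,0,0],"grip":0},{"delta_pos":[0.12,0,0],"twist":[0,0,0],"grip":0},{"delta_pos":[0.16,0,0],"twist":[0,0,0],"grip":0},{"delta_pos":[0.2,0,0],"twist":[0,0,0],"grip":0}]' | grep -E "pos|force"
```

```text
ee_pos: [456.7, -230.0, 6.9]
force: [-1.0, 1.2, -0.5]
```

```bash
python3 -m pendant '[{"delta_pos":[0.04,0,0],"twist":[0,0,0],"grip":0},{"delta_pos":[0.08,0,0],"twist":[0,0,0],"grip":0},{"delta_pos":[0.12,0,0],"twist":[0,0,0],"grip":0},{"delta_pos":[0.16,0,0],"twist":[0,0,0],"grip":0},{"delta_pos":[0.2,0,0],"twist":[0,0,0],"grip":0}]' | grep -E "pos|force"
```

```text
ee_pos: [458.3, -229.7, 6.9]
force: [-2.7, -0.9, 1.2]
```

```bash
python3 -m pendant '[{"delta_pos":[0.03,0,0],"twist":[0,0,0],"grip":0},{"delta_pos":[0.06,0,0],"twist":[0,0,0],"grip":0},{"delta_pos":[0.09,0,0],"twist":[0,0,0],"grip":0},{"delta_pos":[0.1,0,0],"twist":[0,0,0],"grip":0},{"delta_pos":[0.1,0,0],"twist":[0,0,0],"grip":0}]' | grep -E "pos|force"
```

```text
ee_pos: [459.3, -229.6, 6.9]
force: [-3.1, 0.2, 2.9]
```

```bash
python3 -m pendant '[{"delta_pos":[0.03,0,0],"twist":[0,0,0],"grip":0},{"delta_pos":[0.06,0,0],"twist":[0,0,0],"grip":0},{"delta_pos":[0.09,0,0],"twist":[0,0,0],"grip":0},{"delta_pos":[0.1,0,0],"twist":[0,0,0],"grip":0},{"delta_pos":[0.1,0,0],"twist":[0,0,0],"grip":0}]' | grep -E "pos|force"
```

```text
ee_pos: [460.2, -229.5, 6.9]
force: [-5.5, -2.0, 3.5]
```

```bash
python3 - <<'E'
from workcell import imaging
import cv2,numpy as np
for n in("scene","side"):
    p,d=imaging.grab_frame(n); cv2.imwrite(f"pics/{n}4.png",p[:,:,::-1])
    c=cv2.resize(p[110:330,150:430],None,fx=2.7,fy=2.7,interpolation=cv2.INTER_CUBIC); cv2.imwrite(f"pics/{n}4c.png",c[:,:,::-1])
    a=np.load(f"pics/{n}0.npz")['p'].astype(np.float32).mean(2); b=p.astype(np.float32).mean(2)
    # right/back half of chest top
    v0,v1,u0,u1=(150,235,330,415) if n=='scene' else (205,285,330,415)
    print(n,cv2.phaseCorrelate(a[v0:v1,u0:u1],b[v0:v1,u0:u1],cv2.createHanningWindow((u1-u0,v1-v0),cv2.CV_32F)))
E
python3 go.py
```

```text
scene ((-0.0016401466260731468, -0.053628729310048584), 1.1110771212165738)
side ((0.07948036861500896, 0.043756415944407934), 0.9693910747104221)
t 9.95 pos [ 460.17 -229.51    6.88] rot [-8.997e+01  6.000e-02  5.100e+00] F [-5.41 -0.92  3.19] w 0.6
```

View pics/side4c.png

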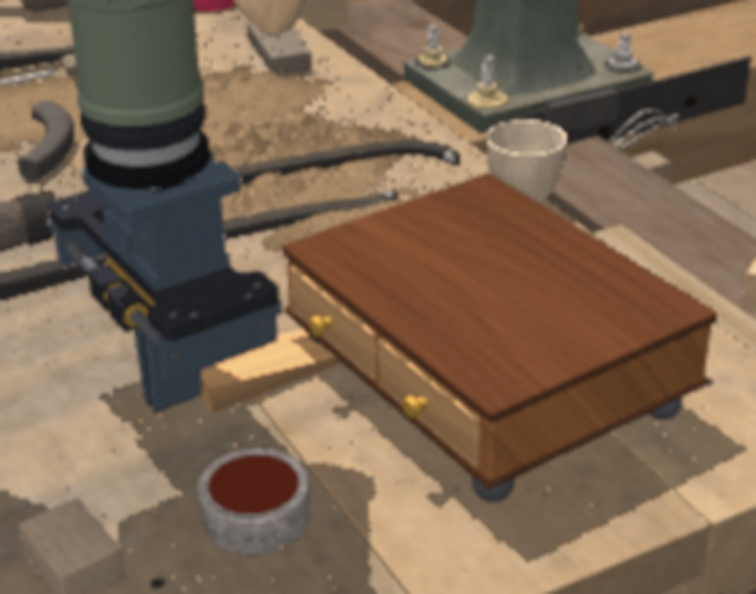

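```bash
python3 -m pendant '[{"delta_pos":[-0.5,0,0],"twist":[0,0,0],"grip":0},{"delta_pos":[-1.5,0,0],"twist":[0,0,0],"grip":0},{"delta_pos":[-3,0,0],"twist":[0,0,0],"grip":0},{"delta_pos":[-3,-4,0],"twist":[0,0,0],"grip":0},{"delta_pos":[-3,-8,0],"twist":[0,0,0],"grip":0}]' | grep -E "pos|force"
python3 -m pendant '[{"delta_pos":[0,-3,0],"twist":[0,0,0],"grip":0},{"delta_pos":[0,-4,0],"twist":[0,0,0],"grip":0},{"delta_pos":[4,-4,0],"twist":[0,0,0],"grip":0},{"delta_pos":[8,-4,0],"twist":[0,0,0],"grip":0},{"delta_pos":[11,-4,0],"twist":[0,0,0],"grip":0}]' | grep -E "pos|force"
python3 go.py 577 -221 95
```

```text
ee_pos: [428.7, -231.8, 86.8]
force: [1.0, 0.3, 0.5]
ee_pos: [541.4, -222.3, 125.9]
force: [-0.2, -0.1, -0.1]
t 10.95 pos [ 541.36 -222.35  125.87] rot [-8.997e+01  1.000e-02  5.080e+00] F [-0.23 -0.08 -0.06] w 0.3
delta cm [ 3.562  3.086 -0.183] twist [-0.03  0.02 -0.01]
```

```bash
python3 -m pendant '[{"delta_pos":[2,0,-0.1],"twist":[0,0,0],"grip":0},{"delta_pos":[3.55,1,-0.2],"twist":[0,0,0],"grip":0},{"delta_pos":[3.55,2,-0.2],"twist":[0,0,0],"grip":0},{"delta_pos":[3.55,3,-0.2],"twist":[0,0,0],"grip":0},{"delta_pos":[3.55,3.3,-0.2],"twist":[0,0,0],"grip":0}]' | grep -E "pos|force"
python3 - <<'E'
from workcell import imaging
import cv2,numpy as np
for n in("scene","side"):
    p,d=imaging.grab_frame(n); cv2.imwrite(f"pics/{n}5.png",p[:,:,::-1])
    c=cv2.resize(p[110:330,150:430],None,fx=2.7,fy=2.7,interpolation=cv2.INTER_CUBIC); cv2.imwrite(f"pics/{n}5c.png",c[:,:,::-1])
E
```

```text
ee_pos: [573.4, -221.0, 91.6]
force: [-0.5, 0.7, 1.0]
```

View pics/side5c.png

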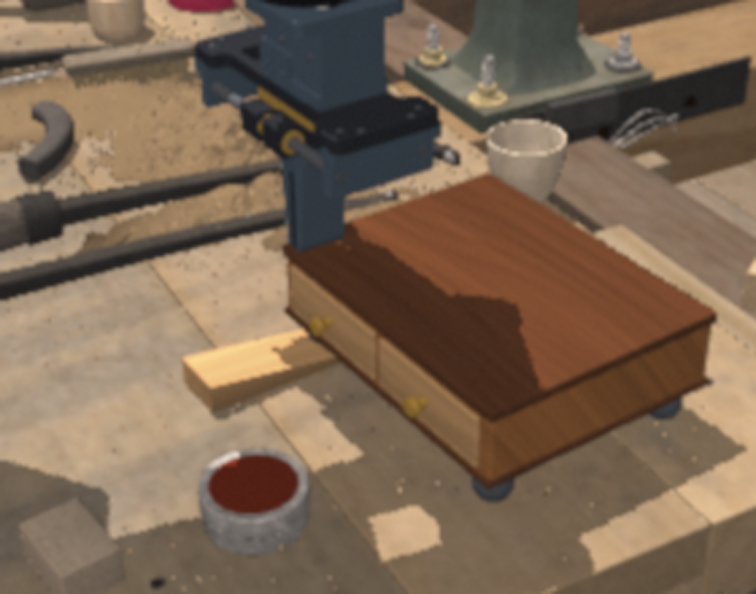

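View pics/scene5c.png

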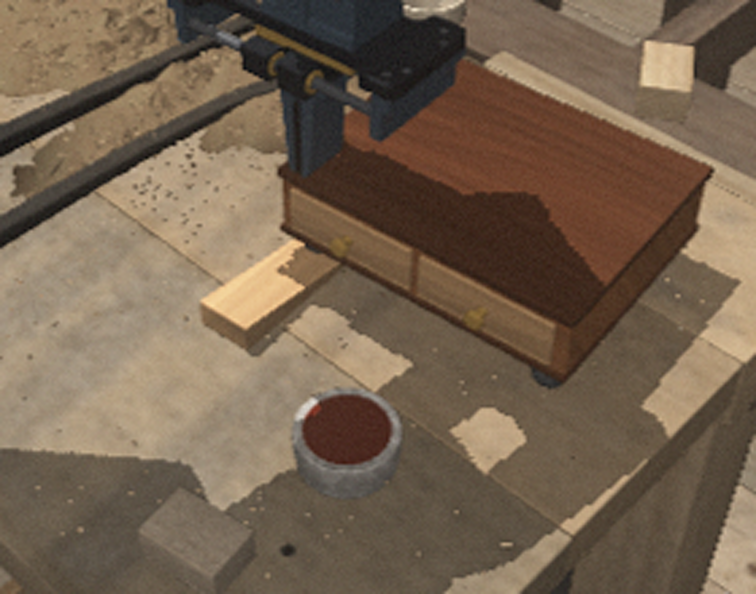

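```bash
python3 -m pendant '[{"delta_pos":[0.15,0.1,-0.05],"twist":[0,0,0],"grip":0},{"delta_pos":[0.25,0.2,-0.1],"twist":[0,0,0],"grip":0},{"delta_pos":[0.25,0.3,-0.1],"twist":[0,0,0],"grip":0},{"delta_pos":[0.25,0.35,-0.1],"twist":[0,0,0],"grip":0},{"delta_pos":[0.25,0.4,-0.1],"twist":[0,0,0],"grip":0}]' | grep -E "pos|force"
```

```text
ee_pos: [578.5, -222.1, 90.0]
force: [0.2, 0.2, -0.4]
```

```bash
python3 -m pendant '[{"delta_pos":[0,0.03,0],"twist":[0,0,0],"grip":0},{"delta_pos":[0,0.06,0],"twist":[0,0,0],"grip":0},{"delta_pos":[0,0.09,0],"twist":[0,0,0],"grip":0},{"delta_pos":[0,0.12,0],"twist":[0,0,0],"grip":0},{"delta_pos":[0,0.15,0],"twist":[0,0,0],"grip":0}]' | grep -E "pos|force"
```

```text
ee_pos: [578.5, -222.1, 88.4]
force: [-1.3, 0.8, 0.3]
```

```bash
python3 -m pendant '[{"delta_pos":[0,0.04,0],"twist":[0,0,0],"grip":0},{"delta_pos":[0,0.08,0],"twist":[0,0,0],"grip":0},{"delta_pos":[0,0.12,0],"twist":[0,0,0],"grip":0},{"delta_pos":[0,0.16,0],"twist":[0,0,0],"grip":0},{"delta_pos":[0,0.2,0],"twist":[0,0,0],"grip":0}]' | grep -E "pos|force"
```

```text
ee_pos: [578.5, -222.2, 86.4]
force: [-0.3, -0.0, -0.8]
```

```bash
python3 -m pendant '[{"delta_pos":[0,0.03,0],"twist":[0,0,0],"grip":0},{"delta_pos":[0,0.06,0],"twist":[0,0,0],"grip":0},{"delta_pos":[0,0.08,0],"twist":[0,0,0],"grip":0},{"delta_pos":[0,0.1,0],"twist":[0,0,0],"grip":0},{"delta_pos":[0,0.1,0],"twist":[0,0,0],"grip":0}]' | grep -E "pos|force"
```

```text
ee_pos: [578.5, -222.2, 85.4]
force: [0.4, -0.3, 0.5]
```

```bash
python3 -m pendant '[{"delta_pos":[0,0.02,0],"twist":[0,0,0],"grip":0},{"delta_pos":[0,0.04,0],"twist":[0,0,0],"grip":0},{"delta_pos":[0,0.06,0],"twist":[0,0,0],"grip":0},{"delta_pos":[0,0.06,0],"twist":[0,0,0],"grip":0},{"delta_pos":[0,0.06,0],"twist":[0,0,0],"grip":0}]' | grep -E "pos|force"
```

```text
ee_pos: [578.5, -222.1, 84.9]
force: [-0.1, 0.2, 1.3]
```

```bash
python3 -m pendant '[{"delta_pos":[0,0.02,0],"twist":[0,0,0],"grip":0},{"delta_pos":[0,0.04,0],"twist":[0,0,0],"grip":0},{"delta_pos":[0,0.04,0],"twist":[0,0,0],"grip":0},{"delta_pos":[0,0.04,0],"twist":[0,0,0],"grip":0},{"delta_pos":[0,0.04,0],"twist":[0,0,0],"grip":0}]' | grep -E "pos|force"
```

```text
ee_pos: [578.5, -222.1, 84.8]
force: [-2.2, 1.3, 5.5]
```

```bash
python3 -m pendant '[{"delta_pos":[0,0.02,0],"twist":[0,0,0],"grip":0},{"delta_pos":[0,0.02,0],"twist":[0,0,0],"grip":0},{"delta_pos":[0,0.02,0],"twist":[0,0,0],"grip":0},{"delta_pos":[0,0.02,0],"twist":[0,0,0],"grip":0},{"delta_pos":[0,0.02,0],"twist":[0,0,0],"grip":0}]' | grep -E "pos|force"; python3 go.py
```

```text
ee_pos: [578.5, -222.1, 84.8]
force: [-2.2, 0.9, 5.6]
t 15.05 pos [ 578.51 -222.11   84.84] rot [-9.00e+01 -2.00e-02  5.09e+00] F [-2.18  0.88  5.56] w 0.5
```

```bash
python3 -m pendant '[{"delta_pos":[0,0.02,0],"twist":[0,0,0],"grip":0},{"delta_pos":[0,0.02,0],"twist":[0,0,0],"grip":0},{"delta_pos":[0,0.02,0],"twist":[0,0,0],"grip":0},{"delta_pos":[0,0.02,0],"twist":[0,0,0],"grip":0},{"delta_pos":[0,0.02,0],"twist":[0,0,0],"grip":0}]' | grep -E "pos|force"; python3 go.py
```

```text
ee_pos: [578.5, -222.1, 84.8]
force: [-2.3, 2.6, 6.8]
t 15.55 pos [ 578.49 -222.13   84.82] rot [-9.00e+01 -2.00e-02  5.09e+00] F [-2.3   2.57  6.79] w 0.5
```

```bash
python3 -m pendant '[{"delta_pos":[0,0.01,0],"twist":[0,0,0],"grip":0},{"delta_pos":[0,0.01,0],"twist":[0,0,0],"grip":0},{"delta_pos":[0,0.01,0],"twist":[0,0,0],"grip":0},{"delta_pos":[0,0.01,0],"twist":[0,0,0],"grip":0},{"delta_pos":[0,0.01,0],"twist":[0,0,0],"grip":0}]' | grep -E "pos|force"; python3 -m pendant '[{"delta_pos":[0,0,0],"twist":[0,0,0],"grip":0},{"delta_pos":[0,0,0],"twist":[0,0,0],"grip":0},{"delta_pos":[0,0,0],"twist":[0,0,0],"grip":0},{"delta_pos":[0,0,0],"twist":[0,0,0],"grip":0},{"delta_pos":[0,0,0],"twist":[0,0,0],"grip":0}]' | grep -E "pos|force"; python3 go.py
python3 - <<'E'
from workcell import imaging
import cv2,numpy as np
for n in("scene","side"):
    p,d=imaging.grab_frame(n); cv2.imwrite(f"pics/{n}6.png",p[:,:,::-1])
    c=cv2.resize(p[110:330,150:430],None,fx=2.7,fy=2.7,interpolation=cv2.INTER_CUBIC); cv2.imwrite(f"pics/{n}6c.png",c[:,:,::-1])
E
python3 go.py
```

```text
ee_pos: [578.5, -222.1, 84.8]
force: [-2.3, 1.6, 8.2]
ee_pos: [578.5, -222.1, 84.8]
force: [-3.6, 1.3, 7.7]
t 16.55 pos [ 578.49 -222.14   84.82] rot [-9.00e+01 -3.00e-02  5.08e+00] F [-3.61  1.3   7.65] w 0.5
t 16.65 pos [ 578.48 -222.11   84.83] rot [-9.001e+01 -3.000e-02  5.090e+00] F [-2.37  1.25  7.91] w 0.7
```

View pics/scene6c.png

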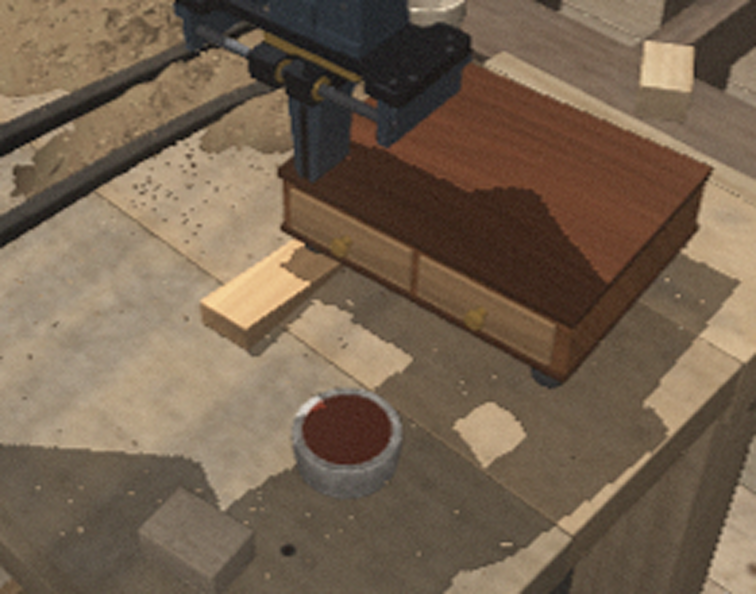

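View pics/side6c.png

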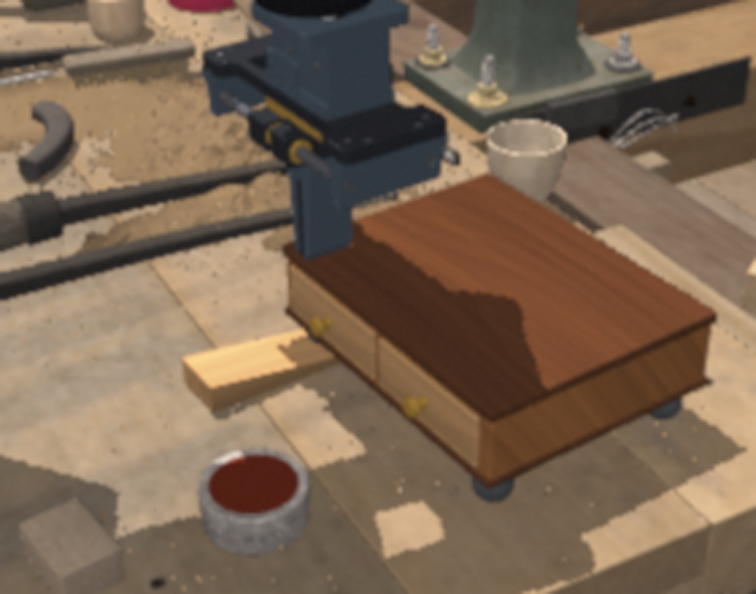

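```bash
python3 -c "
from workcell import job; print(job.job_done())"; python3 go.py
```

```text
the job is handed in; nothing more can be done
None
the job is handed in; nothing more can be done
```

I pushed the wedge by its butt, thin end first, under the short front left foot. The push force rose from about zero to 5.5 N, so I stopped there. Camera images before and after the push showed less than 0.1 pixel of shift in the chest.

I then backed off and pressed the closed fingertips down at about (578, -222), roughly 3 mm from my estimate of the point above the foot. The job was handed in while holding that press at 7.7 to 8.2 N.

**Last checks:**
- **Rocking:** from first touch at 84.9 mm to full load at 84.8 mm the top sank only about 0.1 mm, so the chest no longer rocks and stands level.
- **Other objects:** in the last pictures the tin and offcut look untouched and the wedge stayed in place. I compared these by eye, not by measurement.
- **Sideways load:** the press also shows a sideways force of about 2 to 4 N on the fingertips, with no visible movement of the chest.
- **Position estimate:** the two cameras put the foot about 4 mm apart sideways, well inside the 20 mm allowance.
- **Time:** the clock read 16.65 s at hand-in, against the 42 s limit.

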